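# Half-close the peg box to air

## Task

The clothes pegs are still a little damp. Fold the wide-open wooden lid of the white box that holds the pegs down to half shut, so that it stays about 45 degrees above the box's rim, and let go; leave the lid of the box with the thread spools as it is.

Things in the scene. Friction and masses are not known exactly. Their poses are not given: they have to be found in the camera images.
- peg_lid (a joint): lid hinge of the peg box (white box with wooden clothes pegs in it), rad: 0 = shut flat on the rim, 1.57 = upright, 0.785 = half shut; limit 2.0; starts at 1.65 to 1.95, leaning back. Stiff friction hinge: the lid stays where it is left; about 2 N near its free edge moves it. Lid: brown wood, 100 (hinge to free edge) x 120 x 8 mm. Box 100 x 120 mm, fixed to the worktop.
- peg_hinge (a point): middle of the peg box's hinge line, on its far upper edge (rim), 70 mm above the worktop. Axes are the box's: x from its front to its back (away from the robot within 12 degrees), y along the hinge line, z up. The lid's underside leaves this line at the joint's angle above -x; its 8 mm thickness lies outside that; its outer face is on top when shut, on the far side (+x) when open.
- peg_lid_edge (a point): middle of the free edge of the peg box's lid, on its outer face: 100 mm from the hinge line, 8 mm outside the underside. It moves with the lid.
- spool_lid_edge (a point): the same point on the lid of the other box, an equal one that holds four thread spools and stands to the left or right of the peg box, its lid open as well. To be left as it is.

How it is judged:
At the end, for the whole second after the job is handed in: The peg box's lid rests, let go, at 45 degrees above the rim, give or take 12 degrees, and the spool box's lid has not been moved (value of joint peg_lid between 0.575 and 0.995 rad and velocity of joint peg_lid between -0.05 and 0.05 rad/s); the robot touches nothing.
It fails at once if the lid of the spool box is moved (its free edge by more than 15 mm) (distance of spool_lid_edge from where it was at the start of the episode above 0.015 m).
It also fails if it takes over 32 s, if anything falls off the work surface, if the arm or the gripper's body presses on something with over 40 N, if the wrist force passes 120 N, or if a joint passes its speed limit or range.

## Robot

A 7-joint arm with a two-finger parallel gripper is mounted at the origin on the work surface; the furniture and walls round the work are solid. World frame = base frame: x ahead of the robot, y to its left, z up, the work surface at z = 0. Lengths are in m, angles in rad, forces in N, time in s.
With the tool pointing down it reaches from about 0.4 to 0.85 m from the base axis. Payload 4.4 kg.
Tool frame: the origin (TCP) lies on the centre line of the jaws, within the pads' length; the fingertips stand 17 mm ahead of it and the grasp point (between the pads) lies 2 mm behind it; z points along the fingers, y is the line along which they close (so a half turn about z gives the same grasp; the last joint's range is limited). The gripper opens to 94 mm and grips with 3 to 60 N. Pads are 16 mm wide; open, the fingers measure 119 mm over their backs; the gripper's body (75 mm by 177 mm) begins 78 mm behind the grasp point.
Start: joints at [-1.252, 0.628, 0.038, 1.517, -0.027, 0.996, -0.02], TCP at [0.244, 0.602, 0.222] pointing down, gripper open.
Joint ranges: [-3.06, 3.06], [-0.37, 2.12], [-1.25, 1.32], [0.18, 2.47], [-1.1, 4.24], [0.23, 1.98], [-2.94, 2.94]. Speed limits (rad/s): [2.57, 2.57, 3.14, 3.14, 3.14, 3.14, 3.14].

## Interface

Orientations are given as a unit quaternion [x, y, z, w].
In Python, from bench import manip, optics gives the robot as it stands.
- The arm moves only by the tool carry_out, never from a script. Its argument "steps" is a list of rows, each a list of 4 numbers: the shift along the tool's x, y, z in units of 50 cm (1.0 is 50 cm), then the turn about the tool's z in units of 360 degrees (1.0 is 360 degrees). In form: [[tx, ty, tz, roll], ...]. A call has 1 to 20 rows; each row is the pose to reach, as a shift and turn from the pose commanded when the call began, along the tool's axes at that moment, turning the shorter way round; what a row does not reach only later rows make up. A row lasts 1/12 s, in which the tool goes at most 41.7 mm and 7.16 degrees, less where a joint would pass 70% of its speed; a pose out of reach is approached as far as the arm can. A call with a number of a shift or a turn outside -1 to 1 is refused whole. A call with a gripper value outside its range is refused whole. "gripper" is the closure, from 0 (fully open) to 1 (shut), set as the call begins (left out, the last holds). The fingers move at their own pace and stop on an object; "grip_force" is the grip in N (left out, the last holds). Time passes only in rows, so rows that repeat a pose let the fingers close. It gives the time, the measured TCP pose, the force, the opening and the grip force at its end, in the units of the state.
- manip.read_state(): the state, without advancing time (a new reading comes with each control period).
- optics.grab_frame(name): name is "side" or "top" or "wrist"; returns a dict with "color" (384x512x3 uint8, blue, green, red), "z_map" (384x512 float32, m along the optical axis (not along the pixel's ray), 0 where there is no reading), "fx", "fy", "cx", "cy" (pixels), "k1" (the pictures are not rectified: a ray, as slopes to the right and down, at radius r is drawn at 1 + k1 r^2 times it, then the intrinsics apply), "rvec" (rotation vector, rad) and "tvec" (3), from world to camera coordinates, as OpenCV has them. Camera axes: x right, y down, z forward; pixel columns grow to the right and rows downward; lengths in m; the calibration is good to about 2 mm. A picture is of the moment at which its call begins.
- manip.hand_in(): hands the job in; it is judged then, once.
The state is a dict: "time": time; "q": joint angles; "qvel": joint speeds; "joint_efforts": joint torques, N m; "tool_pos": TCP position; "ee_rot": TCP orientation; "ft_force": force on the tool from outside, world axes, zero at the start; "wrist_torque": the same for the moment, N m; "gripper_width": finger opening in m; "gripper_force": force on a finger pad.
Only numpy, scipy, OpenCV 4.12 (cv2) and the standard library are available. Lean on these libraries where they do the work, as an engineer would, in place of code of your own. Each camera call takes 0.05 s, during which the arm holds its last target. There are 200 camera calls.

## Working session

There is one attempt and no reset: what is moved stays moved. The work goes in short steps, Python scripts to look and compute and a tool call to move; the robot and the scene stay as the last step left them, time stands still between calls to the robot, and variables do not carry over. Pictures are saved under pics/ and viewed, at most 10 in all, crops included, and the job is handed in when it is done.

Besides the shell and the picture viewer there is one more tool, called after "Request:" as name([rows], argument=value, ...), one row to a line, values as JSON. carry_out: Moves the arm, as the interface text tells. Its arguments: {"type":"object","properties":{"steps":{"type":"array","items":{"type":"array","items":{"type":"number"}}},"gripper":{"type":"number"},"grip_force":{"type":"number"}},"required":["steps"]}

```bash
mkdir -p pics; cat > h.py <<'E'
import numpy as np, cv2
from bench import manip, optics
def cloud(f):
    h,w=f["z_map"].shape
    u,v=np.meshgrid(np.arange(w),np.arange(h))
    x=(u-f["cx"])/f["fx"]; y=(v-f["cy"])/f["fy"]; a,b=x.copy(),y.copy()
    for _ in range(6):
        s=1+f["k1"]*(a*a+b*b); a,b=x/s,y/s
    z=f["z_map"]; P=np.stack([a*z,b*z,z],-1)
    R=cv2.Rodrigues(np.array(f["rvec"],float))[0]
    W=(P-np.array(f["tvec"]).ravel())@R
    W[z==0]=np.nan
    return W
E
python3 - <<'E'
from h import *
s=manip.read_state(); print(s)
for n in("top","side"):
    f=optics.grab_frame(n); cv2.imwrite(f"pics/{n}0.png",f["color"]); np.savez(f"{n}0.npz",W=cloud(f),c=f["color"])
    R=cv2.Rodrigues(np.array(f["rvec"],float))[0]; print(n,-R.T@np.array(f["tvec"]).ravel(),R[2])
E
```

```text
{'time': 0.0, 'q': array([-1.25180312,  0.62933626,  0.03845055,  1.51836583, -0.02700462,
        0.99627105, -0.02000283]), 'qvel': array([ 8.05051332e-04, -1.27175635e-03,  2.47711278e-03, -1.22641750e-03,
        1.14633706e-03, -5.45818502e-05,  6.53819259e-04]), 'joint_efforts': array([-1.47185696e-03, -5.49743485e+01,  1.14316721e+00, -1.86632377e+01,
       -5.21282922e-02,  2.34315387e-02,  1.45202353e-04]), 'tool_pos': array([0.24372892, 0.60189507, 0.22156133]), 'ee_rot': array([ 1.91217753e-01,  9.81547199e-01, -9.16263281e-04, -1.65733429e-04]), 'ft_force': array([ 0.20716645,  0.27076664, -0.37529221]), 'wrist_torque': array([-0.04179957,  0.01086171,  0.00517371]), 'gripper_force': 0.0, 'gripper_width': 0.09425987814204698}
top [ 0.30107654 -0.0622086   0.95080391] [ 0.20190934  0.01211773 -0.97932925]
side [ 0.02002724 -0.26517858  0.77933045] [ 0.54495698  0.24377752 -0.80224336]
```

View pics/top0.png

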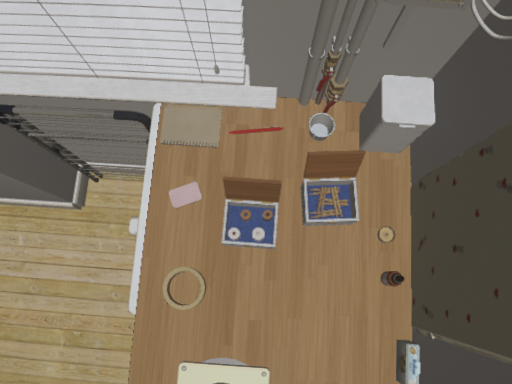

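View pics/side0.png

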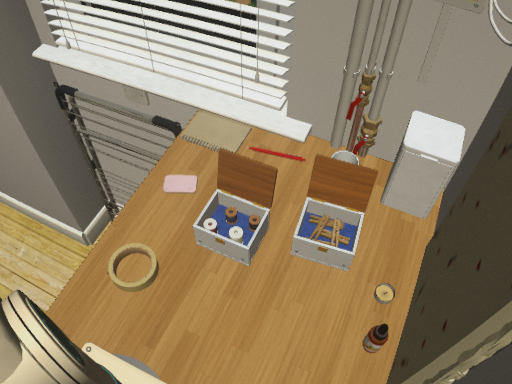

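The top view shows the spool box at about (250,223) with its lid at (252,189). The peg box is at (330,200) with its lid at (334,165). A metal cup stands behind the peg box at (321,126), pipes at (330,85) and a white bin at (405,110).

```bash
python3 - <<'E'
from h import *
from scipy.spatial.transform import Rotation as R
T=np.load("top0.npz"); S=np.load("side0.npz")
def st(n,D,r0,r1,c0,c1):
    W=D["W"][r0:r1,c0:c1].reshape(-1,3); W=W[~np.isnan(W[:,0])]; print(n,len(W),"med",np.median(W,0).round(3),"p3",np.percentile(W,3,0).round(3),"p97",np.percentile(W,97,0).round(3)); return W
for nm,D,b in (("peglid top",T,(155,175,311,357)),("peglid side",S,(163,200,318,366)),("cup top",T,(116,137,311,332)),("bin",T,(82,120,386,428)),("spoollid top",T,(180,198,228,276)),("pipes",T,(60,100,305,350)),("sill",T,(88,105,180,270)),("pegbox rim",T,(178,224,303,358)),("bottle",T,(272,285,382,402))):
    W=st(nm,D,*b)
    if "lid" in nm:
        W=W[W[:,2]>.085]; c=np.median(W,0); 
        for _ in range(3):
            U,s,V=np.linalg.svd(W-W.mean(0),full_matrices=False); n=V[2]; d=abs((W-W.mean(0))@n); W=W[d<max(.003,2*d.std())]
        if n[0]>0:n=-n
        print("  normal",n.round(3),"angle from -x",np.degrees(np.arctan2(-n[0],n[2])).round(1),"yaw",np.degrees(np.arctan2(-n[1],-n[0])).round(1),"c",W.mean(0).round(4),len(W),"zmax",W[:,2].max().round(3),"y",W[:,1].min().round(3),W[:,1].max().round(3))
s=manip.read_state(); print(R.from_quat(s["ee_rot"]).as_matrix().round(3))
for r in range(100,180,6): print(r,T["W"][r,318:352:11].round(3).tolist())
E
```

```text
peglid top 919 med [ 0.55  -0.213  0.127] p3 [ 0.538 -0.262  0.088] p97 [ 0.561 -0.165  0.163]
  normal [-0.957 -0.092  0.277] angle from -x 73.9 yaw 5.5 c [ 0.5495 -0.2128  0.1261] 914 zmax 0.167 y -0.271 -0.159
peglid side 1769 med [ 0.551 -0.211  0.125] p3 [ 0.537 -0.254  0.077] p97 [ 0.567 -0.167  0.164]
  normal [-0.962 -0.092  0.259] angle from -x 74.9 yaw 5.5 c [ 0.5514 -0.2108  0.1268] 1612 zmax 0.167 y -0.264 -0.158
cup top 440 med [ 0.684 -0.199  0.013] p3 [ 0.644 -0.221  0.   ] p97 [ 0.697 -0.173  0.051]
bin 1591 med [ 0.675 -0.348  0.199] p3 [ 0.636 -0.389  0.197] p97 [ 0.716 -0.307  0.202]
spoollid top 858 med [ 0.483 -0.039  0.135] p3 [ 0.473 -0.087  0.089] p97 [0.494 0.009 0.169]
  normal [-0.977  0.008  0.214] angle from -x 77.6 yaw -0.5 c [ 0.4825 -0.0386  0.1327] 814 zmax 0.171 y -0.091 0.013
pipes 1794 med [ 0.744 -0.19   0.127] p3 [ 0.722 -0.261 -0.017] p97 [ 0.781 -0.143  0.216]
sill 1522 med [0.746 0.049 0.017] p3 [ 0.725 -0.059  0.01 ] p97 [0.77  0.157 0.021]
pegbox rim 2522 med [ 0.487 -0.223  0.039] p3 [ 0.433 -0.277  0.022] p97 [ 0.533 -0.161  0.072]
bottle 
[... 857 characters left out ...]
2 [[0.644, -0.195, 0.002], [0.645, -0.222, 0.004], [0.648, -0.251, -0.001], [0.649, -0.279, 0.002]]
148 [[0.628, -0.196, 0.001], [0.63, -0.223, 0.002], [0.632, -0.251, -0.001], [0.633, -0.278, 0.004]]
154 [[0.558, -0.173, 0.166], [0.56, -0.196, 0.164], [0.562, -0.219, 0.165], [0.564, -0.242, 0.164]]
160 [[0.551, -0.176, 0.146], [0.553, -0.199, 0.146], [0.556, -0.224, 0.142], [0.558, -0.247, 0.141]]
166 [[0.545, -0.18, 0.121], [0.547, -0.204, 0.123], [0.55, -0.229, 0.117], [0.551, -0.253, 0.118]]
172 [[0.538, -0.184, 0.1], [0.541, -0.209, 0.095], [0.543, -0.234, 0.095], [0.544, -0.258, 0.095]]
178 [[0.532, -0.188, 0.071], [0.551, -0.225, 0.003], [0.535, -0.238, 0.073], [0.536, -0.263, 0.074]]
```

Request:
carry_out([
  [0,0,-0.08,0],
  [0,0,-0.16,0],
  [-0.64,-0.61,-0.16,-0.076],
  [-0.64,-0.61,-0.16,-0.076],
  [-0.64,-0.61,-0.16,-0.076],
  [-0.64,-0.61,-0.16,-0.076],
  [-0.64,-0.61,-0.16,-0.076],
  [-0.64,-0.61,-0.16,-0.076],
  [-0.64,-0.61,-0.16,-0.076],
  [-0.64,-0.61,-0.16,-0.076],
  [-0.64,-0.61,-0.16,-0.076],
  [-0.64,-0.61,-0.16,-0.076],
  [-0.64,-0.61,-0.16,-0.076],
  [-0.64,-0.61,-0.16,-0.076],
  [-0.64,-0.61,-0.16,-0.076],
  [-0.64,-0.61,-0.16,-0.076],
  [-0.64,-0.61,-0.16,-0.076],
], gripper=1)

```text
time: 1.52
tool_pos: [0.4253, 0.2012, 0.3023]
ee_rot: [-0.048, 0.999, 0.0, -0.0]
ft_force: [-0.3, 0.1, 0.3]
gripper_width: 0.0007
gripper_force: 0.0
```

Request:
carry_out([
  [-0.29,-0.845,0,0],
  [-0.29,-0.845,0,0],
  [-0.29,-0.845,0,0],
  [-0.29,-0.845,0,0],
  [-0.29,-0.845,0,0],
  [-0.29,-0.845,0,0],
  [-0.29,-0.845,0,0],
  [-0.29,-0.845,0,0],
  [-0.29,-0.845,0,0],
  [-0.29,-0.845,0,0],
  [-0.29,-0.845,0,0],
  [-0.29,-0.845,0,0],
  [-0.29,-0.845,0,0],
  [-0.29,-0.845,0,0],
  [-0.29,-0.845,0,0],
  [-0.29,-0.845,0,0],
  [-0.29,-0.845,0,0],
])

```text
time: 2.93
tool_pos: [0.6097, -0.2059, 0.3028]
ee_rot: [-0.048, 0.999, 0.0, 0.0]
ft_force: [-0.5, -0.4, 0.8]
gripper_width: 0.0007
gripper_force: 0.0
```

```bash
python3 - <<'E'
from h import *
for n in("side",):
    f=optics.grab_frame(n); cv2.imwrite(f"pics/{n}1.png",f["color"])
E
```

```text
(no output)
```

View pics/side1.png

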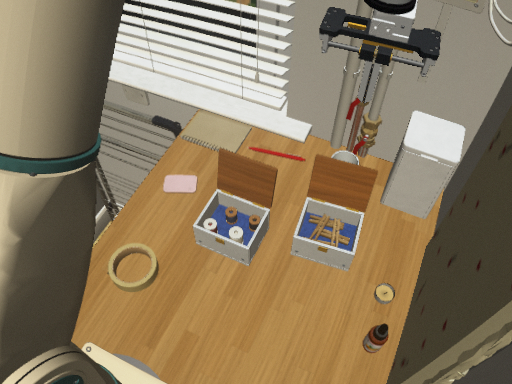

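The side view shows the closed fingers at about (370,85), above and behind the peg lid at (342,183), with nothing in the way below. I'll descend.

Request:
carry_out([
  [0,0,0.08,0],
  [0,0,0.16,0],
  [0,0,0.23,0],
  [0,0,0.29,0],
  [0,0,0.312,0],
  [0,0,0.312,0],
  [0,0,0.312,0],
])

```text
time: 3.57
tool_pos: [0.6102, -0.2076, 0.1473]
ee_rot: [-0.046, 0.999, -0.0, 0.0]
ft_force: [-0.1, 0.4, 0.7]
gripper_width: 0.0003
gripper_force: 0.0
```

Request:
carry_out([
  [0.02,0,0,0],
  [0.04,0,0,0],
  [0.055,0,0,0],
  [0.07,0,0,0],
  [0.085,0,0,0],
  [0.1,0,0,0],
  [0.115,0,0,0],
  [0.13,0,0,0],
  [0.145,0,0,0],
  [0.16,0,0,0],
  [0.175,0,0,0],
  [0.19,0,0,0],
  [0.2,0,0,0],
  [0.2,0,0,0],
])

```text
time: 4.73
tool_pos: [0.5077, -0.2169, 0.1462]
ee_rot: [-0.046, 0.999, 0.0, -0.001]
ft_force: [-0.2, -0.3, 0.7]
gripper_width: 0.0003
gripper_force: 0.3
```

```bash
cat > ang.py <<'E'
from h import *
import sys
f=optics.grab_frame("side"); cv2.imwrite(f"pics/{sys.argv[1]}.png",f["color"]); W=cloud(f).reshape(-1,3)
c,s=np.cos(np.radians(5.5)),np.sin(np.radians(5.5))
d=W-np.array([.5355,-.2135,.07]); bx=d[:,0]*c+d[:,1]*s; by=-d[:,0]*s+d[:,1]*c
for sg in(-1,1):
    m=(sg*by>.03)&(abs(by)<.056)&(d[:,2]>.015)&(d[:,2]<.115)&(abs(bx)<.11); p=np.stack([bx[m],d[m,2]],1)
    if len(p)<20: print(sg,len(p)); continue
    l=cv2.fitLine(p.astype(np.float32),cv2.DIST_HUBER,0,.01,.01).ravel(); print(sg,len(p),"angle",np.degrees(np.arctan2(l[1],-l[0]))%180,"pt",l[2:])
E
python3 ang.py side2
```

```text
-1 93 angle 48.046783 pt [-0.04451324  0.06533041]
1 87 angle 48.168198 pt [-0.03897865  0.05970981]
```

View pics/side2.png

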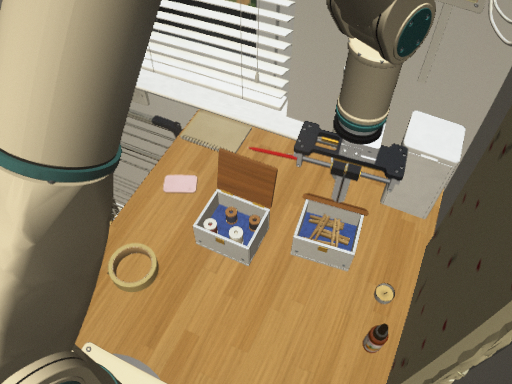

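The lid now shows nearly edge-on at (335,205), at roughly 48–52°. One small pull more, then I'll back off and lift.

Request:
carry_out([
  [0.008,0,0,0],
  [0.01,0,0,0],
  [0.01,0,0,0],
  [-0.02,0,0,0],
  [-0.06,0,-0.02,0],
  [-0.12,0,-0.08,0],
  [-0.18,0,-0.16,0],
  [-0.18,0,-0.24,0],
  [-0.18,0,-0.3,0],
  [-0.18,0,-0.3,0],
  [-0.18,0,-0.3,0],
])

```text
time: 5.7
tool_pos: [0.6, -0.2091, 0.2983]
ee_rot: [-0.046, 0.999, -0.001, 0.001]
ft_force: [0.5, -0.9, -0.9]
gripper_width: 0.0005
gripper_force: 0.0
```

```bash
python3 ang.py side3; python3 - <<'E'
from h import *
f=optics.grab_frame("top"); W=cloud(f); T=np.load("top0.npz")["W"]
print("spool",np.nanmax(abs(W[182:196,230:274]-T[182:196,230:274])[...,2]).round(4))
c,s=np.cos(np.radians(5.5)),np.sin(np.radians(5.5))
d=W.reshape(-1,3)-np.array([.5355,-.2135,.07]); bx=d[:,0]*c+d[:,1]*s; by=-d[:,0]*s+d[:,1]*c
m=(abs(by)<.05)&(abs(bx)<.1)&(d[:,2]>.012)&(d[:,2]<.1)
l=cv2.fitLine(np.stack([bx[m],d[m,2]],1).astype(np.float32),cv2.DIST_HUBER,0,.01,.01).ravel()
print(m.sum(),np.degrees(np.arctan2(l[1],-l[0]))%180,l[2:],d[m,2].max())
E
```

```text
-1 111 angle 46.57071 pt [-0.0496125   0.06802052]
1 108 angle 46.843796 pt [-0.04382873  0.06265648]
spool 0.7501Traceback (most recent call last):
  File "<stdin>", line 7, in <module>
cv2.error: OpenCV(4.12.0) /io/opencv/modules/imgproc/src/linefit.cpp:50: error: (-215:Assertion failed) count > 0 in function 'fitLine2D_wods'
```

View pics/side3.png

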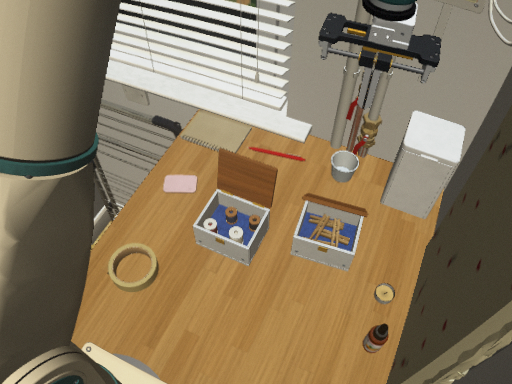

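The lid rests by itself at about 47–49°, with its edge at (335,205). The spool lid at (247,178) hasn't moved, and the gripper is clear of everything.

```bash
python3 -c "
from bench import manip
print(manip.hand_in())"
```

```text
the job is handed in; nothing more can be done
None
```

The peg box's lid is half shut, let go and resting at about 47–49° by the side camera; the spool box's lid looks unmoved there (the arm blocked the top view for a measured check), and the job is handed in, with no verdict returned.

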